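Fit the filter tube to the bead vacuum and switch it on

TASK

Fit the slim filter tube to the bead vacuum: lay it in the two vee posts, with its end towards the white push-fit collet, and push it straight in past the seal until it is fully home. Only then push the pump's toggle switch over, all the way to the side away from the robot. Leave the fat tube and the other things on the table where they are.

Things in the scene. Friction and masses are not known exactly. Their poses are not given: they have to be found in the camera images.
- tube_mid (a point): Centre of the slim filter tube: rigid white tube, 18 mm in diameter, 170 mm long, both ends alike (either may go in), tapered to 13.6 mm over the last 5 mm; round its middle a square grey filter body, 26 x 26 mm across and 26 mm long. 50 to 100 g. y runs along the tube. On the table it rests on a flat of the filter body, this point 13 mm up, z upward.
- fat_tube_mid (a point): Bystander, not to be used: a fatter white tube, 28 mm in diameter and 120 mm long, with a square grey body 36 x 36 mm across and 26 mm long round its middle. The point is its centre, 18 mm above the table, y along it. It may lie in either of two places, the slim tube in the other.
- port (a point): Centre of the mouth of the white push-fit collet, a level nose on the side of the pump, 55 mm above the table. y points straight out of the bore, to where the tube comes from; x to the pump side away from the robot; z up. The bore is 20.4 mm wide, flaring in its outer 8 mm to about 34 mm. Fully home, the tube's centre is at y = 55 mm and its outer end at y = 140 mm from here.
- bore_floor (a point): Floor of the bore, on its axis, 30 mm inside the mouth; axes as for the port. The tube's end touches it when home. A sprung seal half-way in resists the tube with about 6 to 14 N as it spreads (more if pushed fast), then 4 to 8 N, and grips it so that it stays where it is left.
- front_post (a point): On the bore axis above the middle of the front aluminium vee post, 19 mm out from the mouth; axes as for the port. Each post is 14 mm thick along y; its 90 degree vee opens upward, about 40 mm wide, reaching 7 mm above the axis, and carries the tube exactly on the bore axis, so x = 0 and z = 0 here once it is laid.
- rear_post (a point): The same for the rear vee post, 123 mm out from the mouth. Between the posts are 90 mm of free room for the filter body and fingers, down to the base plate 43 mm below the axis. Tube laid 5 to 15 mm short of the mouth: centre 90 to 100 mm out from the mouth. Fully home, its outer end is still 10 mm beyond this post, so it can be pushed from behind with shut fingers.
- pump: Grey bead vacuum pump, fixed; axes as for the port, origin on the table under the housing's centre. The housing is 160 (x) x 120 (y) mm and 85 mm high. A steel base plate 12 mm thick, 90 mm wide, reaches from y = -60 to 300 mm. The port lies at x = 0, y = 96, z = 55 mm.
- switch (a joint): Toggle switch on top of the pump, rad: 0 = off, its lever leaning towards the robot (pump's -x); 1.0 = fully on, leaning away from it (pump's +x). It starts at 0 to 0.15, has light friction (about 1 N at the ball) and no spring, and stays where it is left.
- switch_tip (a point): Centre of the black ball, 26 mm in diameter, at the end of the 80 mm steel toggle lever. The lever pivots about an axis along the pump's y, at z = 107 mm above the table, x = -10 mm and y = -15 mm in the pump body's frame; the ball is up to 187 mm above the table, 177 mm at either end of the swing.
- bead_jar: Bystander: glass jar with metal cap, 60 mm in diameter, 85 mm high, beyond the pump. Origin under its centre.
- bead_cup: Bystander: small white bowl, 64 mm in diameter, 45 mm high, on the left. Origin under its centre.
- phone: Bystander: blue phone with black glass, lying flat, 75 x 155 x 9 mm, to the right of the pump. Origin under its centre.
- frame: Bystander: flat wooden bird outline, about 115 x 70 x 5 mm, on the far side. Origin under its middle.
- tweezers: Bystander: steel tweezers lying flat, 135 mm long, 5 mm high, on the far side. Origin under the middle.
Things that resemble listed ones, but are neither listed nor needed, are in the scene too. Leave any green or red look-alike of the part that bears tube_mid alone.

How it is judged:
By the outcome, as a careful person would: the job done as asked, in the order asked, and still so for the second after the job is handed in, with the robot touching nothing.
It also fails if it takes over 58 s, if anything falls off the work surface, if the arm or the gripper's body presses on something with over 40 N, if the wrist force passes 120 N, or if a joint passes its speed limit or range.

ROBOT

A 6-joint arm with a two-finger parallel gripper is mounted at the origin on the work surface. World frame = base frame: x ahead of the robot, y to its left, z up, the work surface at z = 0. Lengths are in m, angles in rad, forces in N, time in s.
With the tool pointing down it reaches from about 0.35 to 1 m from the base axis. Payload 7.1 kg.
Tool frame: the origin (TCP) lies at the very end of the fingers, on their centre line; the grasp point (between the pads) lies 19 mm behind it; z points along the fingers, y is the line along which they close (so a half turn about z gives the same grasp; the last joint's range is limited). The gripper opens to 85 mm and grips with 20 to 120 N. Pads are 22 mm wide; open, the fingers measure 114 mm over their backs; the gripper's body (76 mm by 85 mm) begins 54 mm behind the grasp point. The pads swing forward as they close: fully open they stand 13 mm farther back than shut.
Start: joints at [-0.019, 0.423, 1.63, -0, 1.089, -0.019], TCP at [0.625, 0, 0.231] pointing down, gripper open.
Joint ranges: [-3, 3], [-0.9, 2.11], [0.09, 2.58], [-1.31, 4.45], [0.11, 2.69], [-2.54, 2.54]. Speed limits (rad/s): [2.39, 2.39, 3.01, 3.14, 3.14, 3.14].

INTERFACE

Orientations are given as a rotation vector (axis times angle).
In Python, from cell import robot gives the robot as it stands.
- The arm moves only by the shell command python3 -m crank 'ROWS'. ROWS is a JSON object of lists of equal length, an entry for each row: "translation": the shift along the tool's x, y, z normalised to -1 to 1, where 1 is 5 cm, a list of three; "rotation": the turn, a rotation vector about the tool's x, y, z normalised to -1 to 1, where 1 is 6 degrees, a list of three; "hand": the closure, from 0 (fully open) to 1 (shut). A call has 1 to 8 rows; each row shifts and turns the commanded pose from where the row before left it, along the tool's axes as they then stand; what a row does not reach is not made up. A row lasts 1/10 s, in which the tool goes at most 50 mm and 8.59 degrees, less where a joint would pass 70% of its speed; a pose out of reach is approached as far as the arm can. A call with a number of a shift or a turn outside -1 to 1 is refused whole. A call with a gripper value outside its range is refused whole. The fingers move at their own pace and stop on an object; the grip force is fixed at half the most. Time passes only in rows, so rows that do not move let the fingers close. It gives the time, the measured TCP pose, the force, the opening and the grip force at its end, in the units of the state.
- robot.sense(): the state, without advancing time (a new reading comes with each control period).
- robot.snapshot(name): name is "scene" or "side" or "wrist"; returns the picture (384x512x3 uint8, blue, green, red); there is no depth.
- robot.camera_model(name): a dict with "fx", "fy", "cx", "cy" (pixels), "dist_coeffs" ([k1, k2, p1, p2, k3] as OpenCV has them; the pictures are not rectified), "R" (3x3) and "t" (3): a world point X has camera coordinates R X + t. Camera axes: x right, y down, z forward; pixel columns grow to the right and rows downward; lengths in m; the calibration is good to about 2 mm. A picture is of the moment at which its call begins: read the wrist's pose just before it. camera_model takes no time and is no camera call; for the wrist camera it gives the pose at the moment of the call.
- robot.finish_job(): hands the job in; it is judged then, once.
The state is a dict: "time": time; "q": joint angles; "dq": joint speeds; "effort": joint torques, N m; "ee_pos": TCP position; "ee_rot": TCP orientation; "contact_force": force on the tool from outside, world axes, zero at the start; "ft_torque": the same for the moment, N m; "finger_gap": finger opening in m; "grasp_force": force on a finger pad.
Only numpy, scipy, OpenCV 4.12 (cv2) and the standard library are available. Lean on these libraries where they do the work, as an engineer would, in place of code of your own. Each camera call takes 0.05 s, during which the arm holds its last target. There are 200 camera calls.

## Working session

There is one attempt and no reset: what is moved stays moved. The work goes in short steps, Python scripts to look and compute and a shell command to move; the robot and the scene stay as the last step left them, time stands still between calls to the robot, and variables do not carry over. Pictures are saved under pics/ and viewed, at most 10 in all, crops included, and the job is handed in when it is done.

```bash
ls; mkdir -p pics; python3 - <<'E'
from cell import robot
import cv2,numpy as np
s=robot.sense();print({k:np.round(v,3) for k,v in s.items()})
for n in("scene","side"):
    i=robot.snapshot(n);cv2.imwrite(f"pics/{n}0.png",i);cv2.imwrite(f"pics/{n}0b.png",cv2.resize(i,(800,600)))
    print(n,{k:np.round(v,3).tolist() for k,v in robot.camera_model(n).items()})
print('wrist',{k:np.round(v,3).tolist() for k,v in robot.camera_model('wrist').items()})
E
```

```text
pics
{'time': np.float64(0.0), 'q': array([-0.019,  0.424,  1.631, -0.   ,  1.089, -0.019]), 'dq': array([-0.001, -0.001, -0.   , -0.002, -0.   , -0.001]), 'effort': array([ 1.0000e-03, -5.5738e+01, -2.8174e+01,  0.0000e+00,  7.0000e-03,
        0.0000e+00]), 'ee_pos': array([0.624, 0.   , 0.231]), 'ee_rot': array([-2.221e+00, -2.221e+00,  2.000e-03]), 'contact_force': array([ 0.367, -0.035, -0.555]), 'ft_torque': array([ 0.021, -0.04 , -0.05 ]), 'grasp_force': np.float64(0.0), 'finger_gap': np.float64(0.086)}
scene {'fx': 427.266, 'fy': 427.266, 'cx': 258.926, 'cy': 187.846, 'dist_coeffs': [-0.149, 0.0, 0.0, 0.0, 0.0], 'R': [[0.301, 0.954, 0.015], [0.64, -0.19, -0.745], [-0.707, 0.234, -0.667]], 't': [-0.162, -0.213, 1.577]}
side {'fx': 402.882, 'fy': 402.882, 'cx': 256.304, 'cy': 188.727, 'dist_coeffs': [0.023, 0.0, 0.0, 0.0, 0.0], 'R': [[0.768, -0.641, 0.006], [-0.329, -0.402, -0.855], [0.55, 0.654, -0.519]], 't': [-0.374, 0.3, 0.861]}
wrist {'fx': 274.082, 'fy': 274.082, 'cx': 255.116, 'cy': 192.023, 'dist_coeffs': [-0.044, 0.0, 0.0, 0.0, 0.0], 'R': [[1.0, 0.001, -0.002], [0.001, -0.95, 0.311], [-0.001, -0.311, -0.95]], 't': [-0.624, -0.041, 0.38]}
```

View pics/scene0b.png

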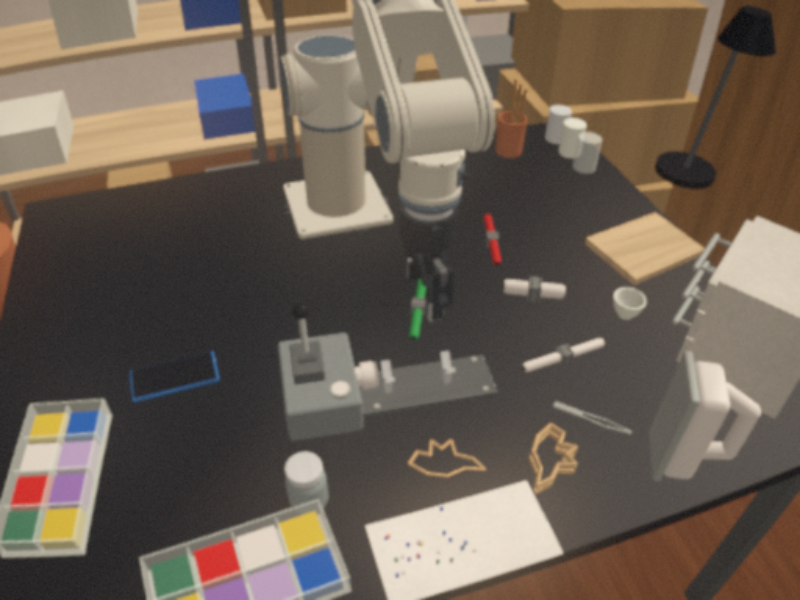

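View pics/side0b.png

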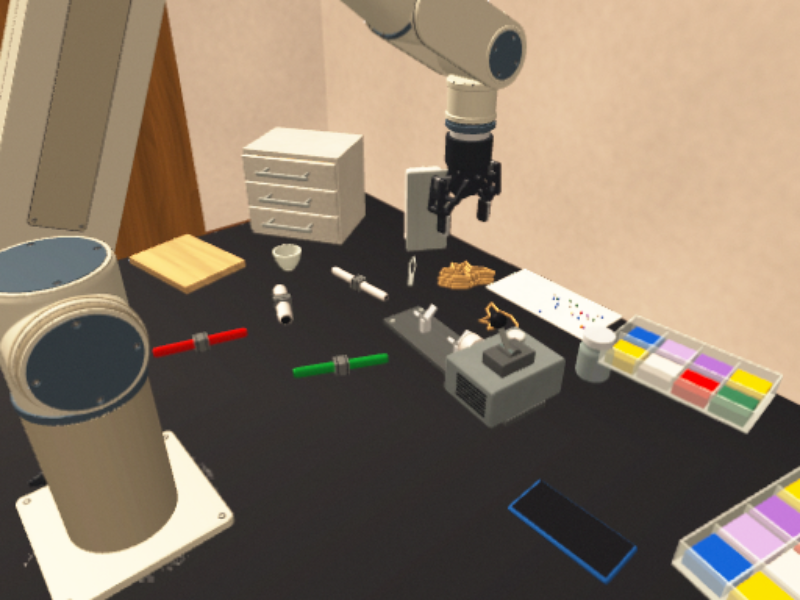

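Scene: slim tube centred at about (565,352) in the 800-px view, fat one at (535,289), collet at (368,375), posts at (388,372) and (447,362), ball at (299,311). Side: slim tube (360,283), ball near (515,338).

```bash
cat > h.py <<'E'
import cv2,numpy as np
from scipy.spatial.transform import Rotation as Ro
def ray(m,p):
    K=np.array([[m['fx'],0,m['cx']],[0,m['fy'],m['cy']],[0,0,1]]);R=np.array(m['R']);t=np.array(m['t'])
    u=cv2.undistortPoints(np.array([[p]],float),K,np.array(m['dist_coeffs'],float))[0,0]
    return -R.T@t,R.T@np.array([u[0],u[1],1])
def plane(m,p,z):
    c,d=ray(m,p);return c+d*(z-c[2])/d[2]
def tri(a,b):
    (c1,d1),(c2,d2)=a,b
    s=np.linalg.lstsq(np.c_[d1,-d2],c2-c1,rcond=None)[0]
    p,q=c1+s[0]*d1,c2+s[1]*d2
    return (p+q)/2,np.linalg.norm(p-q)
def proj(m,X):
    K=np.array([[m['fx'],0,m['cx']],[0,m['fy'],m['cy']],[0,0,1]])
    return cv2.projectPoints(np.array([X],float),cv2.Rodrigues(np.array(m['R']))[0],np.array(m['t']),K,np.array(m['dist_coeffs'],float))[0].ravel()
E
python3 - <<'E'
from h import *; from cell import robot
ms,mi=robot.camera_model('scene'),robot.camera_model('side')
f=.64
P=lambda m,p,z:np.round(plane(m,np.array(p)*f,z),3)
print('tube',P(ms,(527,366),.013),P(ms,(603,344),.013),P(ms,(565,352),.02))
print('tube side',P(mi,(334,270),.013),P(mi,(386,296),.013))
for n,a,b in(('collet',(377,375),(455,340)),('ball',(299,311),(517,335))):
    print(n,tri(ray(ms,np.array(a)*f),ray(mi,np.array(b)*f)))
print('plate far corners z12',P(ms,(486,357),.012),P(ms,(496,390),.012))
print('housing top corners z85',[P(ms,p,.085) for p in((278,344),(348,335),(363,400),(287,411))])
print('rear post tip z62',P(ms,(447,355),.06),'front',P(ms,(387,364),.06))
print('fat',P(ms,(535,289),.02))
E
```

```text
tube [0.611 0.206 0.013] [0.604 0.367 0.013] [0.606 0.284 0.02 ]
tube side [0.598 0.368 0.013] [0.619 0.206 0.013]
collet (array([ 0.57850832, -0.05398721,  0.0517632 ]), np.float64(0.021454984388573045))
ball (array([ 0.53833297, -0.18814633,  0.17350952]), np.float64(0.033545365865790384))
plate far corners z12 [0.568 0.145 0.012] [0.645 0.132 0.012]
housing top corners z85 [array([ 0.501, -0.212,  0.085]), array([ 0.514, -0.094,  0.085]), array([ 0.658, -0.106,  0.085]), array([ 0.646, -0.223,  0.085])]
rear post tip z62 [0.584 0.061 0.06 ] front [ 0.575 -0.043  0.06 ]
fat [0.433 0.307 0.02 ]
```

```bash
python3 - <<'E'
from h import *; from cell import robot
import pickle
m=robot.camera_model('wrist');i=robot.snapshot('wrist');cv2.imwrite('pics/w0.png',i);pickle.dump(m,open('w0.pkl','wb'))
cv2.imwrite('pics/w0b.png',cv2.resize(i,(800,600),interpolation=cv2.INTER_CUBIC))
E
```

```text
(no output)
```

View pics/w0b.png

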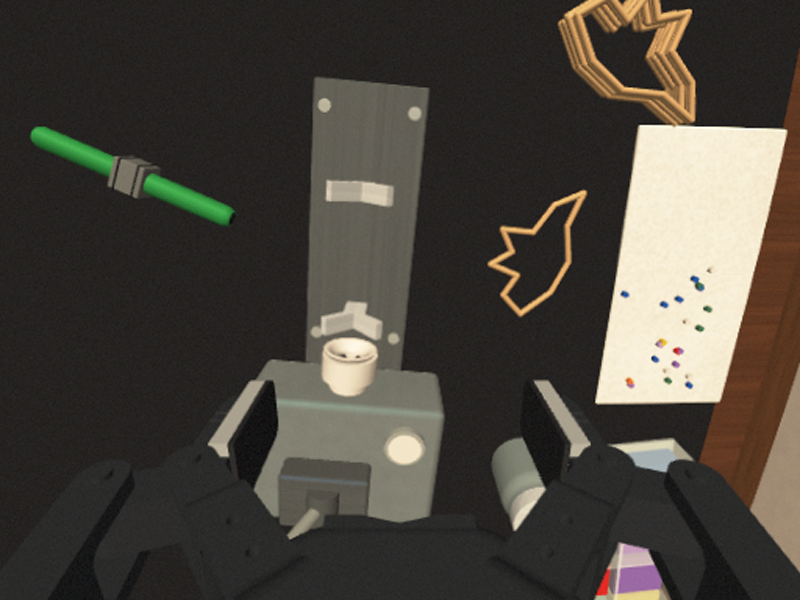

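```bash
python3 -m crank '{"translation":[[0.9,-0.05,0],[0.9,-0.05,0],[0.9,-0.05,0],[0.9,-0.05,0],[0.9,-0.05,0],[0.9,-0.05,0],[0.3,0,0],[0,0,0]],"rotation":[[0,0,0],[0,0,0],[0,0,0],[0,0,0],[0,0,0],[0,0,0],[0,0,0],[0,0,0]],"hand":[0,0,0,0,0,0,0,0]}'
python3 - <<'E'
from h import *; from cell import robot
import pickle
m=robot.camera_model('wrist');i=robot.snapshot('wrist');cv2.imwrite('pics/w1.png',i);pickle.dump(m,open('w1.pkl','wb'))
cv2.imwrite('pics/w1b.png',cv2.resize(i,(800,600),interpolation=cv2.INTER_CUBIC))
E
```

```text
time: 0.95
ee_pos: [0.6094, 0.2871, 0.2308]
ee_rot: [-2.218, -2.225, 0.001]
contact_force: [0.4, 0.1, -0.7]
finger_gap: 0.0855
grasp_force: 0.0
```

View pics/w1b.png

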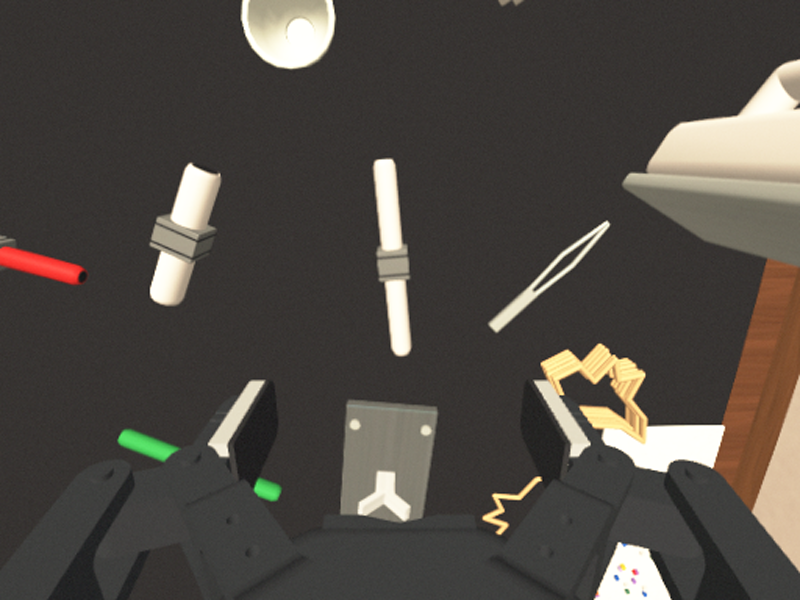

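Wrist 0: plate corners (314,78),(428,88), its edges down to (306,362),(401,370); rear post (360,192), collet mouth ellipse (350,352). Wrist 1: slim tube from (384,160) to (401,354), body (394,264).

```bash
cat >> h.py <<'E'
def tubes(i):
    h=cv2.cvtColor(i,cv2.COLOR_BGR2HSV);k=cv2.inRange(h,(0,0,150),(40,60,255))
    n,l,st,ce=cv2.connectedComponentsWithStats(k)
    return [(np.argwhere(l==j)[:,::-1],ce[j]) for j in range(1,n) if st[j,4]>40]
E
python3 - <<'E'
from h import *; import pickle
m=pickle.load(open('w1.pkl','rb'));i=cv2.imread('pics/w1.png')
pts=np.vstack([p for p,c in tubes(i) if 230<c[0]<275 and 95<c[1]<235])
(c,s,a)=cv2.minAreaRect(pts.astype(np.float32));print('rect',c,s,a)
b=cv2.boxPoints((c,s,a));b=b[np.argsort(b[:,1])]
e1,e2=(b[0]+b[1])/2,(b[2]+b[3])/2
for z in(.013,.016):
    A,B=plane(m,e1,z),plane(m,e2,z);print(z,A,B,(A+B)/2,np.linalg.norm(A-B),'ang',np.degrees(np.arctan2(*(A-B)[:2])))
f=.64
m=pickle.load(open('w0.pkl','rb'))
P=lambda p,z:plane(m,np.array(p)*f,z)
for n,p,z in(('cL',(314,78),.012),('cR',(428,88),.012),('eL',(306,362),.012),('eR',(401,370),.012),('rear L',(327,181),.062),('rear R',(393,184),.062),('rearLb',(327,201),.062),('rearRb',(393,206),.062),('frontL',(322,333),.062),('frontR',(381,338),.062),('mouth',(350,352),.055),('fL',(323,354),.055),('fR',(378,354),.055)):
    print(n,np.round(P(p,z),4))
i=cv2.imread('pics/w0.png')[90:270,180:300]
cv2.imwrite('pics/w0c.png',cv2.resize(i,(400,600),interpolation=cv2.INTER_CUBIC))
E
```

```text
rect (250.74485778808594, 164.43795776367188) (126.06304931640625, 18.35305404663086) 85.2363510131836
0.013 [0.59639863 0.368743   0.013     ] [0.61041568 0.19596684 0.013     ] [0.60340716 0.28235492 0.013     ] 0.1733438211242099 ang -4.638157743026254
0.016 [0.59650083 0.36873323 0.016     ] [0.61040115 0.1973959  0.016     ] [0.60345099 0.28306457 0.016     ] 0.17190026132016875 ang -4.638157743026279
cL [0.5585 0.1415 0.012 ]
cR [0.6461 0.1342 0.012 ]
eL [ 0.5371 -0.0989  0.012 ]
eR [ 0.6259 -0.1069  0.012 ]
rear L [0.5732 0.0667 0.062 ]
rear R [0.6197 0.0646 0.062 ]
rearLb [0.5726 0.0528 0.062 ]
rearRb [0.6196 0.0493 0.062 ]
frontL [ 0.5635 -0.0488  0.062 ]
frontR [ 0.6099 -0.0529  0.062 ]
mouth [ 0.5841 -0.0683  0.055 ]
fL [ 0.562  -0.0702  0.055 ]
fR [ 0.6069 -0.0701  0.055 ]
```

View pics/w0c.png

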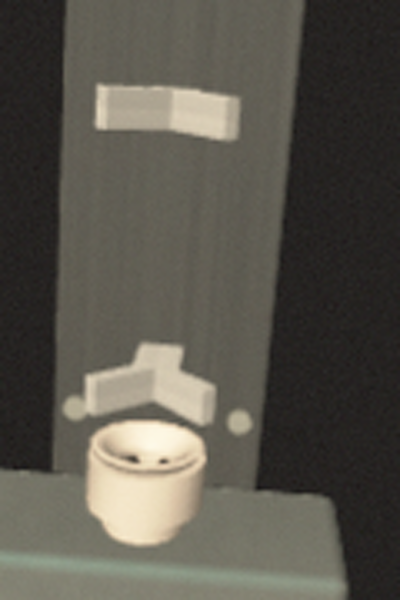

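```bash
python3 -m crank '{"translation":[[-0.05,-0.1,0.5],[0,0,1],[0,0,1],[0,0,0.9],[0,0,0.7],[0,0,0.3],[0,0,0.12],[0,0,0]],"rotation":[[0,0,-0.77],[0,0,0],[0,0,0],[0,0,0],[0,0,0],[0,0,0],[0,0,0],[0,0,0]],"hand":[0,0,0,0,0,0,0,0]}'
python3 - <<'E'
from h import *; from cell import robot
i=robot.snapshot('wrist');cv2.imwrite('pics/w2b.png',cv2.resize(i,(640,480)))
E
```

```text
time: 1.8
ee_pos: [0.6056, 0.2819, 0.0058]
ee_rot: [2.131, 2.308, 0.0]
contact_force: [-1.0, 0.7, 1.4]
finger_gap: 0.0859
grasp_force: 0.0
```

View pics/w2b.png

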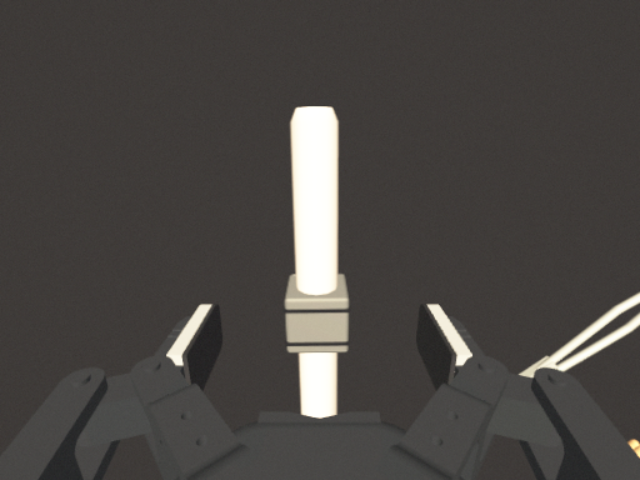

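Slim tube stands between the pads, body top from about (288,277) to (348,350); checking its offset along the tool.

```bash
python3 - <<'E'
from h import *; from cell import robot
m=robot.camera_model('wrist');s=robot.sense();R=Ro.from_rotvec(s['ee_rot']).as_matrix()
T=lambda X:np.round(R.T@(X-s['ee_pos']),4)
f=.8
for n,p,z in(('tip',(315,107),.013),('body back top',(317,304),.026),('body front top',(317,350),.026),('body back face upper',(317,277),.026)):
    X=plane(m,np.array(p)*f,z);print(n,np.round(X,4),T(X))
E
```

```text
tip [0.5971 0.3701 0.013 ] [ 0.0881 -0.0021 -0.0062]
body back top [0.6039 0.2952 0.026 ] [ 0.013  -0.0013 -0.0192]
body front top [0.6056 0.2733 0.026 ] [-0.009  -0.0013 -0.0192]
body back face upper [0.6029 0.3071 0.026 ] [ 0.0249 -0.0013 -0.0192]
```

```bash
python3 -m crank '{"translation":[[0.05,-0.03,0],[0,0,0],[0,0,0],[0,0,0],[0,0,0],[0,0,0],[0,0,0],[0,0,0]],"rotation":[[0,0,0],[0,0,0],[0,0,0],[0,0,0],[0,0,0],[0,0,0],[0,0,0],[0,0,0]],"hand":[0,1,1,1,1,1,1,1]}'
python3 -m crank '{"translation":[[0,0,-0.2],[0,0,-0.6],[0,0,-0.9],[0,0,-0.9],[0,0,-0.4],[0,0,0]],"rotation":[[0,0,0],[0,0,0],[0,0,0],[0,0,0],[0,0,0],[0,0,0]],"hand":[1,1,1,1,1,1]}'
```

```text
time: 2.65
ee_pos: [0.6037, 0.2851, 0.0058]
ee_rot: [2.13, 2.309, 0.001]
contact_force: [-0.7, 0.5, 6.5]
finger_gap: 0.0248
grasp_force: 60.4
time: 3.25
ee_pos: [0.6053, 0.2858, 0.1597]
ee_rot: [2.128, 2.307, 0.01]
contact_force: [0.2, 1.1, -1.9]
finger_gap: 0.0253
grasp_force: 59.6
```

```bash
python3 -m crank '{"translation":[[0,0,0],[0,0,0],[-0.9,0,0],[-1,0.1,0],[-1,0.1,0],[-1,0,0],[-0.9,0,0],[-0.33,0,0]],"rotation":[[0,0,0.8],[0,0,0.8],[0,0,0],[0,0,0],[0,0,0],[0,0,0],[0,0,0],[0,0,0]],"hand":[1,1,1,1,1,1,1,1]}'
python3 -m crank '{"translation":[[0,0,0],[0,0,0]],"rotation":[[0,0,0],[0,0,0]],"hand":[1,1]}'
python3 - <<'E'
from h import *; from cell import robot
import pickle
s=robot.sense();m=robot.camera_model('wrist');i=robot.snapshot('wrist');pickle.dump((s,m),open('w3.pkl','wb'));cv2.imwrite('pics/w3.png',i)
cv2.imwrite('pics/w3b.png',cv2.resize(i,(800,600)))
R=Ro.from_rotvec(s['ee_rot']).as_matrix();print(np.round(R,4))
E
```

```text
time: 4.05
ee_pos: [0.589, 0.0253, 0.1537]
ee_rot: [-2.318, -2.118, 0.005]
contact_force: [0.2, 0.0, -1.1]
finger_gap: 0.0245
grasp_force: 59.5
time: 4.25
ee_pos: [0.5906, 0.0294, 0.1546]
ee_rot: [-2.316, -2.121, 0.001]
contact_force: [-0.3, -0.1, -0.8]
finger_gap: 0.0246
grasp_force: 59.5
[[ 8.760e-02  9.962e-01 -1.200e-03]
 [ 9.962e-01 -8.760e-02  4.000e-04]
 [ 3.000e-04 -1.200e-03 -1.000e+00]]
```

View pics/w3b.png

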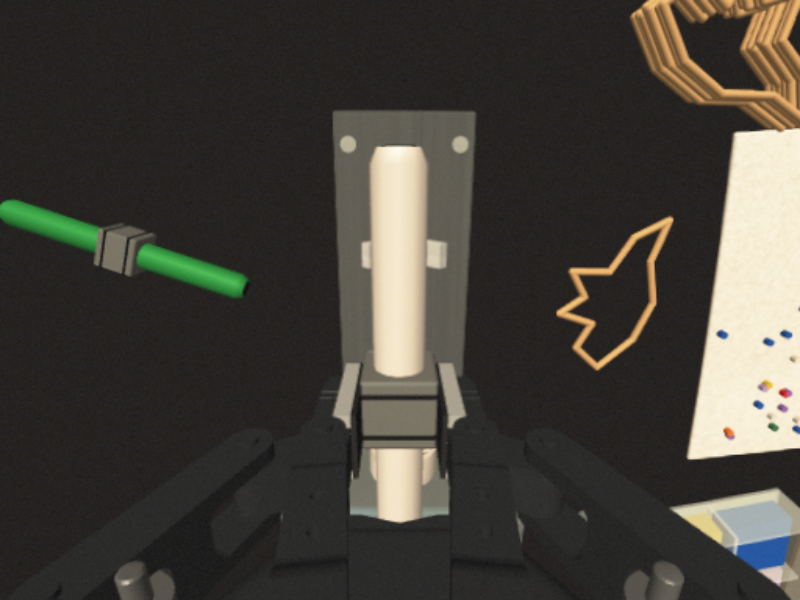

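The tube is held squarely; its outer end at (398,147); rear post spans (361–447, 240–268), plate corners (333,111),(475,112).

```bash
python3 - <<'E'
from h import *; import pickle
s,m=pickle.load(open('w3.pkl','rb'));R=Ro.from_rotvec(s['ee_rot']).as_matrix()
T=lambda X:np.round(R.T@(X-s['ee_pos']),4)
f=.64;zt=s['ee_pos'][2]+.0072
for n,p,z in(('tip',(398,147),zt),('tube root',(400,350),zt),('cL',(333,111),.012),('cR',(475,112),.012),('eL',(343,350),.012),('eR',(463.5,350),.012),('postL',(361,240),.062),('postR',(447,240),.062),('postLb',(361,268),.062),('postRb',(447,268),.062)):
    X=plane(m,np.array(p)*f,z);print(n,np.round(X,4),T(X))
E
```

```text
tip [0.5971 0.1134 0.1618] [ 0.0842 -0.0009 -0.0072]
tube root [0.5921 0.0473 0.1618] [ 0.0179 -0.0001 -0.0072]
cL [0.559  0.1424 0.012 ] [ 0.1097 -0.0413  0.1426]
cR [0.6463 0.1342 0.012 ] [0.1093 0.0464 0.1425]
eL [ 0.545  -0.0181  0.012 ] [-0.0514 -0.0411  0.1426]
eR [ 0.6325 -0.0257  0.012 ] [-0.0512  0.0467  0.1425]
postL [0.5725 0.0695 0.062 ] [ 0.0383 -0.0215  0.0926]
postR [0.6199 0.0654 0.062 ] [0.0384 0.0261 0.0925]
postLb [0.5707 0.0536 0.062 ] [ 0.0224 -0.0219  0.0926]
postRb [0.619  0.0495 0.062 ] [0.0225 0.0266 0.0925]
```

```bash
python3 -m crank '{"translation":[[0,0.06,0.4],[0,0,0.6],[0,0,0.6],[0,0,0.3],[0,0,0.1],[0,0,0.04],[0,0,0],[0,0,0]],"rotation":[[0,0,0],[0,0,0],[0,0,0],[0,0,0],[0,0,0],[0,0,0],[0,0,0],[0,0,0]],"hand":[1,1,1,1,1,1,1,1]}'
```

```text
time: 5.1
ee_pos: [0.5949, 0.0289, 0.0545]
ee_rot: [2.315, 2.122, 0.003]
contact_force: [-0.2, -0.9, -0.6]
finger_gap: 0.0246
grasp_force: 59.5
```

```bash
python3 -m crank '{"translation":[[0,0,0.03],[0,0,0.03],[0,0,0],[0,0,0]],"rotation":[[0,0,0],[0,0,0],[0,0,0],[0,0,0]],"hand":[1,1,1,1]}'
```

```text
time: 5.5
ee_pos: [0.5939, 0.0287, 0.0504]
ee_rot: [-2.316, -2.123, -0.0]
contact_force: [0.7, -0.0, -1.5]
finger_gap: 0.0247
grasp_force: 59.5
```

```bash
python3 -m crank '{"translation":[[0,0,0.03],[0,0,0],[0,0,0.03],[0,0,0]],"rotation":[[0,0,0],[0,0,0],[0,0,0],[0,0,0]],"hand":[1,1,1,1]}'
```

```text
time: 5.9
ee_pos: [0.5939, 0.0287, 0.0483]
ee_rot: [-2.316, -2.123, 0.0]
contact_force: [-4.9, 0.4, 11.4]
finger_gap: 0.0249
grasp_force: 61.1
```

```bash
python3 -m crank '{"translation":[[0,-0.01,0],[-0.04,0,0],[-0.04,0,0],[-0.04,0,0],[-0.04,0,0],[-0.04,0,0],[-0.04,0,0],[-0.04,0,0]],"rotation":[[0,0,0],[0,0,0],[0,0,0],[0,0,0],[0,0,0],[0,0,0],[0,0,0],[0,0,0]],"hand":[1,1,1,1,1,1,1,1]}'
```

```text
time: 6.7
ee_pos: [0.5921, 0.0158, 0.0478]
ee_rot: [-2.316, -2.121, -0.001]
contact_force: [-3.7, 6.9, 7.2]
finger_gap: 0.0247
grasp_force: 60.5
```

```bash
python3 -m crank '{"translation":[[0,-0.005,0],[-0.04,0,0],[-0.04,0,0],[-0.04,0,0],[0,0,0]],"rotation":[[0,0,0],[0,0,0],[0,0,0],[0,0,0],[0,0,0]],"hand":[1,1,1,1,1]}'
```

```text
time: 7.2
ee_pos: [0.5914, 0.0095, 0.0478]
ee_rot: [-2.316, -2.121, -0.001]
contact_force: [-2.6, 3.4, 6.8]
finger_gap: 0.0249
grasp_force: 60.5
```

```bash
python3 -m crank '{"translation":[[-0.03,0,0],[-0.03,0,0],[-0.03,0,0],[-0.03,0,0],[-0.03,0,0],[0,0,0]],"rotation":[[0,0,0],[0,0,0],[0,0,0],[0,0,0],[0,0,0],[0,0,0]],"hand":[1,1,1,1,1,1]}'
```

```text
time: 7.8
ee_pos: [0.5909, 0.0035, 0.0478]
ee_rot: [-2.316, -2.12, -0.003]
contact_force: [-2.2, 13.2, 5.1]
finger_gap: 0.0245
grasp_force: 60.5
```

```bash
python3 -m crank '{"translation":[[-0.03,0,0],[-0.03,0,0],[-0.03,0,0],[-0.03,0,0],[-0.03,0,0],[0,0,0]],"rotation":[[0,0,0],[0,0,0],[0,0,0],[0,0,0],[0,0,0],[0,0,0]],"hand":[1,1,1,1,1,1]}'
```

```text
time: 8.4
ee_pos: [0.5902, -0.0044, 0.0478]
ee_rot: [-2.316, -2.12, -0.002]
contact_force: [-2.6, 10.2, 5.6]
finger_gap: 0.0246
grasp_force: 60.5
```

```bash
python3 -m crank '{"translation":[[-0.03,0,0],[-0.03,0,0],[-0.03,0,0],[0,0,0]],"rotation":[[0,0,0],[0,0,0],[0,0,0],[0,0,0]],"hand":[1,1,1,1]}'
```

```text
time: 8.8
ee_pos: [0.5898, -0.0089, 0.0478]
ee_rot: [-2.316, -2.12, -0.002]
contact_force: [-1.8, 11.2, 6.3]
finger_gap: 0.0249
grasp_force: 60.5
```

```bash
python3 -m crank '{"translation":[[-0.03,0,0],[-0.03,0,0],[0,0,0]],"rotation":[[0,0,0],[0,0,0],[0,0,0]],"hand":[1,1,1]}'
```

```text
time: 9.1
ee_pos: [0.5898, -0.0091, 0.0478]
ee_rot: [-2.315, -2.118, -0.006]
contact_force: [-0.7, 26.9, 6.9]
finger_gap: 0.0247
grasp_force: 60.4
```

```bash
python3 -m crank '{"translation":[[-0.02,0,0],[0,0,0]],"rotation":[[0,0,0],[0,0,0]],"hand":[1,1]}'; python3 -m crank '{"translation":[[0.04,0,0],[0,0,0],[0,0,0],[0,0,0],[0,0,0]],"rotation":[[0,0,0],[0,0,0],[0,0,0],[0,0,0],[0,0,0]],"hand":[1,0.3,0.3,0.3,0.3]}'
```

```text
time: 9.3
ee_pos: [0.5897, -0.0091, 0.0478]
ee_rot: [-2.315, -2.117, -0.008]
contact_force: [-0.8, 32.2, 7.1]
finger_gap: 0.0249
grasp_force: 60.4
time: 9.8
ee_pos: [0.5896, -0.013, 0.0472]
ee_rot: [2.316, 2.122, -0.0]
contact_force: [-0.1, 0.3, 0.2]
finger_gap: 0.06
grasp_force: 0.0
```

```bash
python3 -m crank '{"translation":[[0,0,-0.3],[0,0,-0.8],[0,0,-0.9],[0,0,-0.8],[0,0,-0.6],[0,0,0],[0,0,0]],"rotation":[[0,0,0],[0,0,0],[0,0,0],[0,0,0],[0,0,0],[0,0,0],[0,0,0]],"hand":[0.3,0.3,0.3,1,1,1,1]}'
python3 - <<'E'
from h import *; from cell import robot
p=[]
w=robot.camera_model('wrist');wi=robot.snapshot('wrist')
for n in('scene','side'):
    m=robot.camera_model(n);i=robot.snapshot(n);cv2.imwrite(f'pics/{n}1.png',i)
    for b in((.527,-.171,.177),(.533,-.171,.18)):
        u=proj(m,b);print(n,u)
    x,y=u.astype(int);c=i[y-40:y+40,x-50:x+50];print('crop origin',x-50,y-40);p.append(cv2.resize(c,(400,320),interpolation=cv2.INTER_CUBIC))
a=np.hstack(p);b=np.zeros((280,800,3),np.uint8);b[:,:373]=cv2.resize(wi,(373,280))
cv2.imwrite('pics/v.png',np.vstack([a,b]))
E
```

```text
time: 10.5
ee_pos: [0.5899, -0.0128, 0.2188]
ee_rot: [2.315, 2.121, 0.003]
contact_force: [-0.2, 0.1, -1.0]
finger_gap: 0.0014
grasp_force: 0.0
scene [192.10138146 198.15920928]
scene [192.45563991 198.87812684]
crop origin 142 158
side [316.44172601 207.30465475]
side [318.29801519 205.34263208]
crop origin 268 165
```

View pics/v.png

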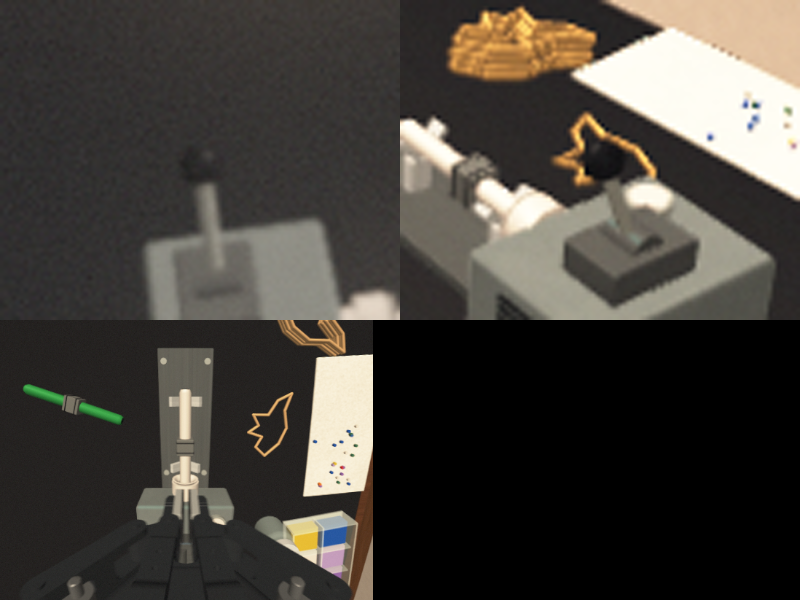

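Ball at scene (191.5,199), side (319,205), matching the predicted (0.533,-0.171,0.180) within a pixel; the tube sits in the collet with a stub beyond the rear post.

```bash
python3 -m crank '{"translation":[[0,-0.9,0],[-0.4,-0.9,0],[-0.9,-0.12,0],[-0.9,0,0],[-0.9,0,0],[-0.14,0,0.5],[0,0,0.58],[0,0,0]],"rotation":[[0,0,0],[0,0,0],[0,0,0],[0,0,0],[0,0,0],[0,0,0],[0,0,0],[0,0,0]],"hand":[1,1,1,1,1,1,1,1]}'
python3 -m crank '{"translation":[[0,0,0],[0,0,0]],"rotation":[[0,0,0],[0,0,0]],"hand":[1,1]}'
```

```text
time: 11.45
ee_pos: [0.4766, -0.1651, 0.1593]
ee_rot: [-2.311, -2.116, 0.006]
contact_force: [-0.7, 1.0, 0.2]
finger_gap: -0.0001
grasp_force: 0.0
time: 11.65
ee_pos: [0.4805, -0.1654, 0.164]
ee_rot: [2.315, 2.123, 0.001]
contact_force: [-0.2, 0.0, -0.5]
finger_gap: 0.0
grasp_force: 0.0
```

```bash
python3 -m crank '{"translation":[[0,0.2,0],[0,0.2,0],[0,0.2,0],[0,0.2,0],[0,0.2,0],[0,0.2,0],[0,0.2,0],[0,0.1,0]],"rotation":[[0,0,0],[0,0,0],[0,0,0],[0,0,0],[0,0,0],[0,0,0],[0,0,0],[0,0,0]],"hand":[1,1,1,1,1,1,1,1]}'
python3 -m crank '{"translation":[[0,0.1,0],[0,0.1,0],[0,0.1,0],[0,0,0]],"rotation":[[0,0,0],[0,0,0],[0,0,0],[0,0,0]],"hand":[1,1,1,1]}'
```

```text
time: 12.45
ee_pos: [0.5558, -0.1722, 0.1632]
ee_rot: [2.316, 2.123, 0.0]
contact_force: [-1.0, -0.2, -1.0]
finger_gap: -0.0002
grasp_force: 0.4
time: 12.85
ee_pos: [0.5703, -0.1735, 0.1634]
ee_rot: [2.315, 2.122, 0.001]
contact_force: [-0.5, -0.1, 0.6]
finger_gap: -0.0001
grasp_force: 0.0
```

```bash
python3 -m crank '{"translation":[[0,0.06,0],[0,0.06,0],[0,0,0]],"rotation":[[0,0,0],[0,0,0],[0,0,0]],"hand":[1,1,1]}'
```

```text
time: 13.15
ee_pos: [0.5759, -0.174, 0.1634]
ee_rot: [2.316, 2.123, 0.0]
contact_force: [-0.6, -0.2, 1.1]
finger_gap: 0.0
grasp_force: 0.0
```

```bash
python3 -m crank '{"translation":[[0,0.05,0],[0,0.05,0],[0,0,0]],"rotation":[[0,0,0],[0,0,0],[0,0,0]],"hand":[1,1,1]}'
```

```text
time: 13.45
ee_pos: [0.5772, -0.174, 0.163]
ee_rot: [-2.311, -2.119, 0.008]
contact_force: [-13.5, 0.6, 8.0]
finger_gap: -0.0004
grasp_force: 6.9
```

```bash
python3 -m crank '{"translation":[[0,-0.3,0],[0,-0.8,0],[0,-0.8,0],[0,-0.4,-0.3],[0,0,-0.9],[0,0,-0.6],[0,0,0],[0,0,0]],"rotation":[[0,0,0],[0,0,0],[0,0,0],[0,0,0],[0,0,0],[0,0,0],[0,0,0],[0,0,0]],"hand":[1,1,1,1,1,1,1,1]}'
python3 - <<'E'
from h import *; from cell import robot
p=[]
for n,X in(('scene',(.57,-.1,.1)),('side',(.57,-.06,.1))):
    m=robot.camera_model(n);i=robot.snapshot(n)
    x,y=proj(m,X).astype(int);c=i[y-75:y+75,x-100:x+100];print('origin',x-100,y-75);p.append(cv2.resize(c,(400,300),interpolation=cv2.INTER_CUBIC))
    d=np.array([.0876,.996,0]);port=np.array([.5849,-.0639,.055]);print(n,'outer end pred',proj(m,port+.14*d)-[x-100,y-75],'ball on pred',proj(m,(.5654+.0382,-.1735-.0034,.177))-[x-100,y-75])
cv2.imwrite('pics/z.png',np.hstack(p))
E
```

```text
time: 14.25
ee_pos: [0.4665, -0.1646, 0.2541]
ee_rot: [2.314, 2.121, 0.002]
contact_force: [0.2, -0.6, -1.4]
finger_gap: -0.0004
grasp_force: 0.0
origin 125 150
scene outer end pred [167.79843127  80.68818511] ball on pred [70.86897275 70.26862004]
origin 194 132
side outer end pred [74.46483876 65.31186546] ball on pred [145.76260233  65.24733914]
```

View pics/z.png

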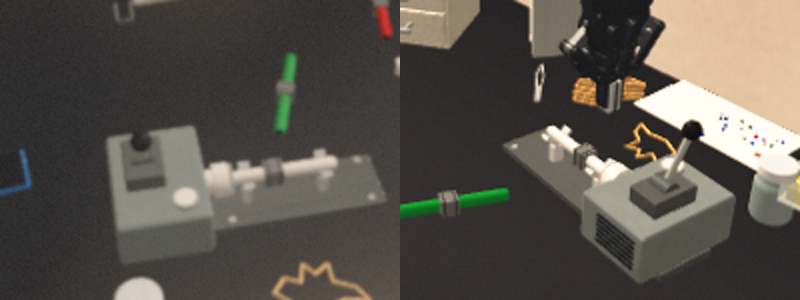

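Ball (scene (70.5,70.5), side (146,65) in crop px) and the tube's outer end (scene (167.5,80.5), side (74,65.5)) all match the fully-on and fully-home predictions.

```bash
python3 -c "
from cell import robot
print(robot.finish_job())"
```

```text
the job is handed in; nothing more can be done
None
```

The slim tube is pushed fully home in the collet, the switch was then pushed fully over to the side away from the robot, and the job was handed in at about 14 s of the 58 s limit.

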